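# Load the second slotted weight on a tester's hanger

## Task

Take the slotted steel weight out of the aluminium rack and hang it on the tester's weight hanger, on top of the smaller weight that is already there: slide it in sideways under the stem's head, with the stem home in the middle of the weight, and let it lie flat. Stagger the slots so that neither weight can slide off: the two slots must face clearly different ways, about a quarter turn apart or more. Do not take the small weight off the hanger, and leave everything else on the bench where it is.

Things in the scene. Friction and masses are not known exactly. Their poses are not given: they have to be found in the camera images.
- disc_c (a point): the weight to hang: plain steel disc, 56 mm diameter, 12 mm thick, 0.13 to 0.27 kg, flat in the rack, its slot along the channel. Point at its centre, half-way up; x axis points to the slot's mouth, z up. A grasp in the rack puts a finger across the mouth, so that no stem can enter: set the weight down and take it again across the slot
- disc_mouth (a point): middle of that weight's slot mouth, on its rim, half-way up (28 mm from disc_c). The slot is 12 mm wide, flares to 18 mm in the last 5 mm at the rim and runs from the rim to 6 mm beyond the disc's centre (square end)
- small_c (a point): the smaller slotted weight already lying loose on the hanger's pan, stem in its middle: steel disc, 48 mm diameter, 10 mm thick, same slot width. Point at its centre, half-way up; x axis points to the mouth of its slot, which may face any way
- small_mouth (a point): middle of the small weight's slot mouth, on its rim, half-way up (24 mm from small_c)
- pan (a point): centre of the top of the hanger's fixed round pan (40 mm diameter, 85 mm above the bench), on the stem's axis; z up, x axis points to the column. The stem stands on it, 8 mm thick and 34 mm long, then a fixed head 18 mm across and 8 mm high, so weights go on only from the side; above the small weight 24 mm of stem are free
- rod (a point): top of the hanger's 8 mm upright rod, 162 mm above the bench and 130 mm from the stem along the pan's +x. The rigid C-shaped hanger runs from here down and back under the pan; it hangs on the beam of a fixed column 180 mm from the stem (top 168 mm above the bench, base 110 x 110 mm). All other sides of the pan are open
- rack: fixed aluminium rack 80 x 74 x 20 mm, open-ended channel along its x axis: floor 6 mm above the bench, two cheeks 7 mm thick with 60 mm between them, tops 20 mm above the bench. Origin at the centre of its underside, z up
- pad: fixed black rubber pad 120 x 120 x 3 mm lying on the bench, always empty: room to set the weight down. Origin at the centre of its underside
- tacho: bystander: round tachometer lying glass up, 84 mm in diameter, 64 mm high; origin at the centre of its underside
- knurl: bystander: knurled aluminium knob, 30 mm in diameter, 22 mm high; origin at the centre of its underside
- gasket: bystander: flat copper ring, 44 mm outside, 28 mm inside, 4 mm thick; origin at the centre of its underside
- hub: bystander: steel dial hub, 52 mm flange and 24 mm boss, 28 mm high; origin at the centre of its underside
- driver: bystander: screwdriver 190 mm long, lying along its x axis
- spanner: bystander: spanner 170 mm long, lying along its x axis
- jar: bystander: amber glass jar with a black lid, 56 mm in diameter, 70 mm high; origin at the centre of its underside
Not all that is in view belongs to the job. Leave any black or turquoise look-alike of the part that bears disc_c alone.

How it is judged (in metres and radians):
At the end, for the whole second after the job is handed in: The rack's weight, released and at rest, lies flat (within 4 degrees) on the small weight, centre within 6 mm of the stem's axis and 13.5 to 18.5 mm above the pan; the small weight lies on the pan, within 6 mm of the axis; slot mouths at least 26 mm apart (about 60 degrees) (horizontal distance between each of disc_c, small_c and pan below 0.006 m and z of disc_c in the frame of pan between 0.0135 and 0.0185 m and angle between disc_c's own z axis and vertical below 0.07 rad and z of small_c in the frame of pan between 0.003 and 0.007 m and horizontal distance between disc_mouth and small_mouth above 0.026 m and linear speed of disc below 0.02 m/s); the robot touches nothing.
It fails at once if the small weight is taken or knocked off the hanger (horizontal distance between small_c and pan above 0.02 m).
It fails at once if a bystander is shifted by more than 25 mm (distance of any of tacho, knurl, gasket, hub, driver, spanner, jar from where it was at the start of the episode above 0.025 m).
It also fails if it takes over 54 s, if anything falls off the work surface, if the arm or the gripper's body presses on something with over 40 N, if the wrist force passes 120 N, or if a joint passes its speed limit or range.

## Robot

A 7-joint arm with a two-finger parallel gripper is mounted at the origin on the work surface. World frame = base frame: x ahead of the robot, y to its left, z up, the work surface at z = 0. Lengths are in mm, angles in rad, forces in N, time in s.
With the tool pointing down it reaches from about 400 to 875 mm from the base axis. Payload 4.4 kg.
Tool frame: the origin (TCP) lies midway between the tips of the shut fingers; the grasp point (between the pads) lies 19 mm behind it (ctrl.pinch_z is the distance from the TCP to the grasp point, in mm); z points along the fingers, y is the line along which they close (so a half turn about z gives the same grasp; the last joint's range is limited). The gripper opens to 85 mm and grips with 20 to 120 N. Pads are 22 mm wide; open, the fingers measure 114 mm over their backs; the gripper's body (76 mm by 85 mm) begins 54 mm behind the grasp point. The pads swing forward as they close: fully open they stand 13 mm farther back than shut.
Start: joints at [-1.271, 0.628, 0.038, 1.517, -0.027, 0.996, -0.02], TCP at [232.48, 607.018, 231.313] pointing down, gripper open.
Joint ranges: [-3.06, 3.06], [-0.37, 2.12], [-1.25, 1.32], [0.18, 2.47], [-1.1, 4.24], [0.23, 1.98], [-2.94, 2.94]. Speed limits (rad/s): [2.57, 2.57, 3.14, 3.14, 3.14, 3.14, 3.14].

## Interface

Orientations are given as [roll, pitch, yaw] about the fixed x, y, z axes, in that order (R = Rz(yaw) Ry(pitch) Rx(roll)).
In Python, from cell import read_state, cams, order, ctrl gives the robot as it stands.
- The arm moves only by the tool move_arm, never from a script. Its argument "targets" is text: rows parted by semicolons, each of 7 numbers parted by spaces: the gripper's target within -1 to 1 (fully open at 1, half-way at 0, shut at -1), then the shift along the tool's x, y, z in cm, then the turn, a rotation vector about the tool's x, y, z in degrees. A call has 1 to 5 rows; each row shifts and turns the commanded pose from where the row before left it, along the tool's axes as they then stand; what a row does not reach is not made up. A row lasts 1/12 s, in which the tool goes at most 41.7 mm and 7.16 degrees, less where a joint would pass 70% of its speed; a pose out of reach is approached as far as the arm can. A call with a gripper value outside its range is refused whole. The fingers move at their own pace and stop on an object; the grip force is fixed at half the most. Time passes only in rows, so rows that do not move let the fingers close. It gives the time, the measured TCP pose, the force, the opening and the grip force at its end, in the units of the state.
- read_state(): the state, without advancing time (a new reading comes with each control period).
- cams.get_image(name): name is "side" or "top"; returns a dict with "color" (400x640x3 uint8, red, green, blue), "fovy" (degrees; the focal length in pixels is half the picture's height over the tangent of half this angle, whatever the lens; pixels are square), "cx", "cy" (the principal point, pixels), "rvec" (rotation vector, rad) and "tvec" (3), from world to camera coordinates, as OpenCV has them. Camera axes: x right, y down, z forward; pixel columns grow to the right and rows downward; lengths in mm; the calibration is good to about 2 mm. A picture is of the moment at which its call begins. There is no depth.
- order.finish_job(): hands the job in; it is judged then, once.
The state is a dict: "clock": time; "qpos": joint angles; "qd": joint speeds; "tau": joint torques, N m; "eef_pos": TCP position; "tool_rot": TCP orientation; "force": force on the tool from outside, world axes, zero at the start; "torque": the same for the moment, N m; "width": finger opening in mm; "gripper_force": force on a finger pad.
Only numpy, scipy, OpenCV 4.12 (cv2) and the standard library are available. Lean on these libraries where they do the work, as an engineer would, in place of code of your own. Each camera call takes 0.05 s, during which the arm holds its last target. There are 200 camera calls.

## Working session

There is one attempt and no reset: what is moved stays moved. The work goes in short steps, Python scripts to look and compute and a tool call to move; the robot and the scene stay as the last step left them, time stands still between calls to the robot, and variables do not carry over. Pictures are saved under pics/ and viewed, at most 10 in all, crops included, and the job is handed in when it is done.

Besides the shell and the picture viewer there is one more tool, called after ">>>" as name(argument=value, ...), one argument or row to a line, values as JSON. move_arm: Moves the arm, as the interface text tells. Its arguments: {"type":"object","properties":{"targets":{"type":"string"}},"required":["targets"]}

```bash
mkdir -p pics; ls
cat > h.py <<'E'
import numpy as np, cv2
from cell import read_state, cams, order, ctrl
from scipy.spatial.transform import Rotation as R
def cam(n):
    d=cams.get_image(n); im=d["color"]; f=im.shape[0]/2/np.tan(np.radians(d["fovy"])/2)
    d["K"]=np.array([[f,0,d["cx"]],[0,f,d["cy"]],[0,0,1.]]); d["Rm"]=cv2.Rodrigues(np.array(d["rvec"],float))[0]; d["t"]=np.array(d["tvec"],float).ravel()
    return d
def ray(d,u,v):
    o=-d["Rm"].T@d["t"]; r=d["Rm"].T@np.linalg.inv(d["K"])@np.array([u,v,1.]); return o,r/np.linalg.norm(r)
def onz(d,u,v,z):
    o,r=ray(d,u,v); return o+r*(z-o[2])/r[2]
def proj(d,p):
    c=d["K"]@(d["Rm"]@np.array(p,float)+d["t"]); return c[:2]/c[2]
def save(d,name,box=None,s=1):
    im=d["color"][:,:,::-1]
    if box: x0,y0,x1,y1=box; im=im[y0:y1,x0:x1]
    cv2.imwrite("pics/"+name,cv2.resize(im,None,fx=s,fy=s,interpolation=cv2.INTER_CUBIC))
E
python3 - <<'E'
from h import *
for n in ["side","top"]:
    d=cam(n); save(d,n+"0.png"); print(n,d["K"],-d["Rm"].T@d["t"],d["Rm"][2])
s=read_state(); print(s); print(ctrl.pinch_z)
E
```

```text
pics
side [[376.43900674   0.         319.76805602]
 [  0.         376.43900674 202.41850887]
 [  0.           0.           1.        ]] [ 190.60659255 -506.30472592  886.9047973 ] [ 0.36340256  0.50598944 -0.78224885]
top [[407.50941048   0.         320.00307576]
 [  0.         407.50941048 197.72399118]
 [  0.           0.           1.        ]] [4.37371698e+02 1.38859515e+00 1.43842174e+03] [ 0.08073445 -0.01334641 -0.99664629]
{'clock': 0.1, 'qpos': array([-1.27077437,  0.62922018,  0.03842711,  1.51826314, -0.0269926 ,
        0.99630232, -0.02000627]), 'qd': array([ 0.00085284, -0.00142146, -0.00043142, -0.001053  ,  0.00069946,
       -0.0011546 , -0.00033353]), 'tau': array([ 2.50733414e-03, -5.64537156e+01,  1.23038158e+00, -1.93976158e+01,
        1.13332935e-02,  5.37778586e-03, -4.04085682e-06]), 'eef_pos': array([232.28094109, 606.4850769 , 230.50396331]), 'tool_rot': array([-3.13991703e+00,  1.08044945e-05,  2.77578285e+00]), 'force': array([-1.12332598, -0.30399558,  0.05047108]), 'torque': array([-0.01936416,  0.00252032, -0.02016209]), 'gripper_force': 0.0, 'width': 84.99725881251895}
18.700000000000003
```

View pics/side0.png

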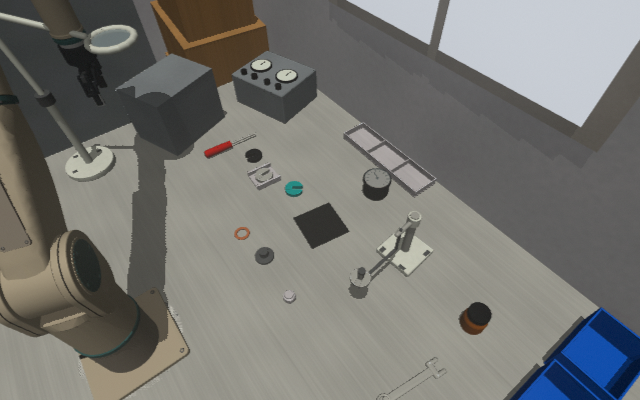

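View pics/top0.png

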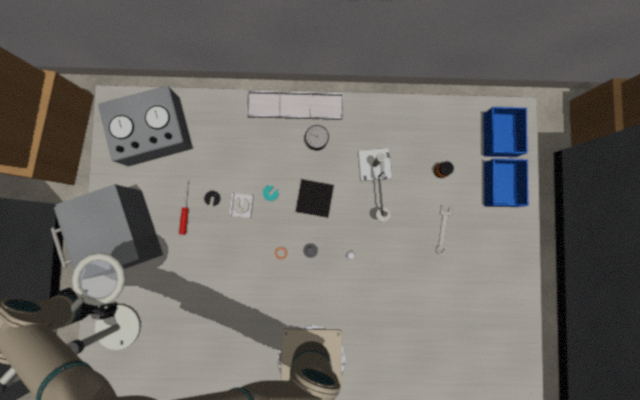

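Candidates for the weight are: grey disc in the aluminium rack, side (264,176) / top (242,205); black look-alike, top (212,198); turquoise look-alike, top (271,193). The grey steel one in the rack fits the description. The tester's column is at top (375,163) and its pan at top (382,214). I'll confirm this in one enlarged montage.

Run:
```python
from h import *
S=cam("side");T=cam("top")
def c(d,x,y,w=25,h=19,s=8): return cv2.resize(d["color"][y-h:y+h,x-w:x+w,::-1],None,fx=s,fy=s,interpolation=cv2.INTER_CUBIC)
m=np.vstack([np.hstack([c(T,242,205),c(S,264,176)]),np.hstack([c(T,382,207),c(S,362,282)])])
cv2.imwrite("pics/m1.png",m[:600,:800]); print(m.shape)
print("rack",onz(T,242,205,12),onz(S,264,176,12)); print("pan head",onz(T,382,214,127),onz(S,361,270,127))
for nm,u,v,z in [("pad",315,198,3),("tacho",317,137,64),("knurl",350,255,22),("gasket",281,253,4),("hub",311,250,28),("blk",212,198,6),("turq",271,193,6)]: print(nm,onz(T,u,v,z).round())
```

```text
(608, 800, 3)
rack [520.89838579 254.43005168  12.        ] [522.03136356 252.82336221  12.        ]
pan head [ 495.70850715 -217.33683867  127.        ] [ 499.94940165 -227.17860042  127.        ]
pad [552.  -0.   3.]
tacho [757.  -2.  64.]
knurl [ 356. -126.   22.]
gasket [357. 114.   4.]
hub [371.   9.  28.]
blk [543. 361.   6.]
turq [566. 155.   6.]
```

View pics/m1.png

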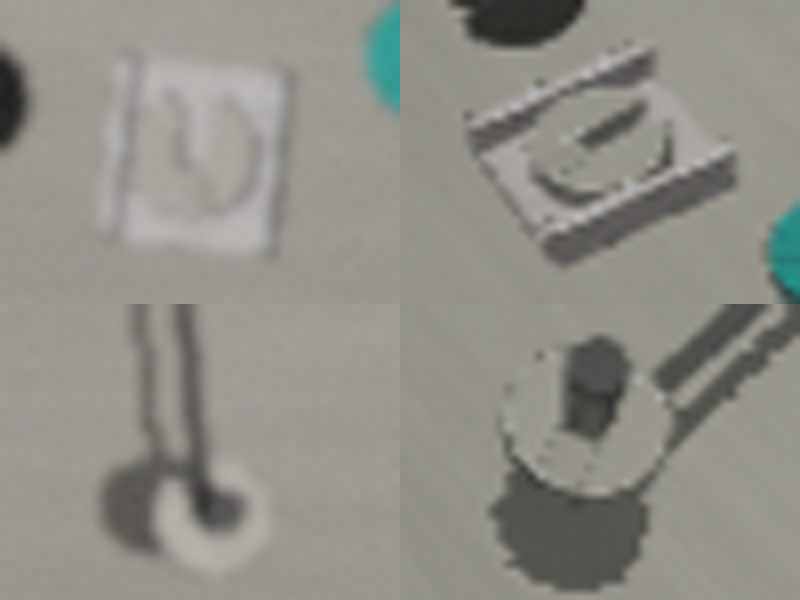

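The crop confirms it: a grey steel disc between aluminium cheeks, slot mouth toward the upper right in the side view (roughly +x). I still need exact poses and the small weight's slot direction, so I'll rectify both views at z=95 around the stem.

Run:
```python
from h import *
S=cam("side");T=cam("top")
t=lambda px,py,z:onz(T,217+px/8,186+py/8,z)[:2].round(1)
s=lambda px,py,z:onz(S,239+(px-400)/8,157+py/8,z)[:2].round(1)
print("top rack corners",[t(*p,20) for p in [(122,58),(290,72),(272,252),(98,230)]],"disc",t(201,150,18))
print("side: L near,L far,R near,R far",[s(*p,20) for p in [(468,128),(650,45),(545,235),(735,152)]],"disc",s(601,139,18),"slot end/mouth",s(582,145,18),s(650,102,18))
print("head",onz(T,384.5,214,127).round(1),onz(S,362,270.6,127).round(1)); print("small",onz(T,383.5,214.4,95).round(1),onz(S,360.1,276.8,95).round(1))
# column top, rod
print("col",onz(T,376,161,168).round(1))
def rect(d,cx,cy,z,r=45,n=400):
    W=np.float32([[cx+r,cy+r],[cx+r,cy-r],[cx-r,cy-r],[cx-r,cy+r]]) # up=+x,left=+y
    P=np.float32([proj(d,[*w,z]) for w in W]); M=cv2.getPerspectiveTransform(P,np.float32([[0,0],[n,0],[n,n],[0,n]]))
    g=cv2.warpPerspective(d["color"][:,:,::-1],M,(n,n),flags=cv2.INTER_CUBIC).astype(float)
    return np.clip((g-g.min())*255/(np.percentile(g,99.5)-g.min()),0,255).astype(np.uint8)
cv2.imwrite("pics/r1.png",np.hstack([rect(T,493,-222,95),rect(S,493,-222,95)]))
```

```text
top rack corners [array([560.6, 288.4]), array([556.2, 215.2]), array([477.7, 220.2]), array([485.5, 295.8])] disc [521.4 253. ]
side: L near,L far,R near,R far [array([484.6, 289. ]), array([565.8, 283.4]), array([479.6, 222.1]), array([560.8, 213.3])] disc [523.7 253.3] slot end/mouth [516.1 255.2] [549.7 258.4]
head [ 495.9 -225.4  127. ] [ 500.7 -229.7  127. ]
small [ 495.9 -227.7   95. ] [ 499.8 -227.5   95. ]
col [ 660.8 -189.8  168. ]
```

View pics/r1.png

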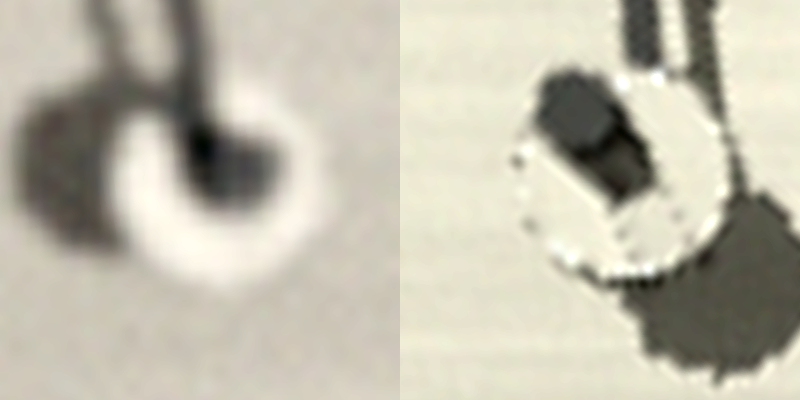

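The rectified views show the stem axis near world (498,-227.5). The small weight's left and right rims are intact, and its slot lies roughly along the hanger arm line, bearing about 15-20° or the opposite. A mouth bearing of -72° for the big weight is about a quarter turn from either. Now I'll plan the move to the rack.

```bash
cat >> h.py <<'E'
def plan(pos,yaw,g,n=None,frm=None):
    s=read_state(); p=np.array(s["eef_pos"]) if frm is None else np.array(frm[0],float)
    q=R.from_euler("xyz",s["tool_rot"]) if frm is None else R.from_euler("xyz",[np.pi,0,np.radians(frm[1])])
    tq=R.from_euler("xyz",[np.pi,0,np.radians(yaw)]); dp=np.array(pos,float)-p
    rv=np.degrees((q.inv()*tq).as_rotvec())
    n=n or int(max(np.ceil(np.linalg.norm(dp)/38),np.ceil(np.linalg.norm(rv)/7),1))
    rows=[]
    for i in range(n):
        qi=q*R.from_rotvec(np.radians(rv*i/n)); d=qi.inv().apply(dp/n)/10
        rows.append("%g %.2f %.2f %.2f %.1f %.1f %.1f"%(g,*d,*(rv/n)))
    for i in range(0,n,5): print("; ".join(rows[i:i+5]))
def st():
    s=read_state(); print(s["clock"],s["eef_pos"].round(1),np.degrees(s["tool_rot"]).round(1),s["force"].round(1),round(s["width"],1),s["gripper_force"])
E
python3 - <<'E'
from h import *
plan([522.5,253,90],85,0.6,14)
E
```

```text
0.6 -2.84 -1.62 1.01 -0.0 0.0 5.3; 0.6 -2.98 -1.35 1.01 -0.0 0.0 5.3; 0.6 -3.09 -1.07 1.01 -0.0 0.0 5.3; 0.6 -3.17 -0.78 1.01 -0.0 0.0 5.3; 0.6 -3.23 -0.48 1.01 -0.0 0.0 5.3
0.6 -3.26 -0.19 1.01 -0.0 0.0 5.3; 0.6 -3.27 0.12 1.01 -0.0 0.0 5.3; 0.6 -3.24 0.42 1.01 -0.0 0.0 5.3; 0.6 -3.19 0.71 1.01 -0.0 0.0 5.3; 0.6 -3.11 1.00 1.01 -0.0 0.0 5.3
0.6 -3.00 1.29 1.01 -0.0 0.0 5.3; 0.6 -2.87 1.56 1.01 -0.0 0.0 5.3; 0.6 -2.72 1.82 1.01 -0.0 0.0 5.3; 0.6 -2.54 2.06 1.01 -0.0 0.0 5.3
```

>>> move_arm(
  targets="0.6 -2.84 -1.62 1.0 0 0 5.3; 0.6 -2.98 -1.35 1.0 0 0 5.3; 0.6 -3.09 -1.07 1.0 0 0 5.3; 0.6 -3.17 -0.78 1.0 0 0 5.3; 0.6 -3.23 -0.48 1.0 0 0 5.3",
)

```text
clock: 0.72
eef_pos: [335.5, 492.6, 189.4]
tool_rot: [3.121, -0.016, 2.315]
force: [-0.7, 9.1, 8.4]
width: 68.6
gripper_force: 0.0
```

>>> move_arm(
  targets="0.6 -3.26 -0.19 1.0 0 0 5.3; 0.6 -3.27 0.12 1.0 0 0 5.3; 0.6 -3.24 0.42 1.0 0 0 5.3; 0.6 -3.19 0.71 1.0 0 0 5.3; 0.6 -3.11 1.0 1.0 0 0 5.3",
)

```text
clock: 1.13
eef_pos: [440.3, 353.0, 131.1]
tool_rot: [3.141, -0.0, 1.847]
force: [0.2, 0.2, 0.5]
width: 68.3
gripper_force: 0.0
```

>>> move_arm(
  targets="0.6 -3.0 1.29 1.0 0 0 5.3; 0.6 -2.87 1.56 1.0 0 0 5.3; 0.6 -2.72 1.82 1.0 0 0 5.3; 0.6 -2.54 2.06 1.0 0 0 5.3; 0.6 0 0 0 0 0 0",
)

```text
clock: 1.55
eef_pos: [526.7, 244.6, 90.2]
tool_rot: [3.138, 0.006, 1.468]
force: [0.0, -0.9, 0.3]
width: 68.2
gripper_force: 0.0
```

Run:
```python
from h import *
S=cam("side");st(); plan([522.5,253,45],85,0.6,3)
```

```text
1.6 [524.5 248.1  90.5] [179.9   0.2  84.4] [-1.1  0.6 -0.7] 68.5 0.0
0.6 0.16 -0.08 1.52 0.0 0.1 -0.2; 0.6 0.16 -0.08 1.52 0.0 0.1 -0.2; 0.6 0.16 -0.08 1.52 0.0 0.1 -0.2
```

>>> move_arm(
  targets="0.6 0 0 1.5 0 0 0; 0.6 0 0 1.5 0 0 0; 0.6 0 0 1.5 0 0 0; 0.6 0 0 0 0 0 0; 0.6 0 0 0 0 0 0",
)

```text
clock: 2.02
eef_pos: [521.3, 253.6, 46.0]
tool_rot: [-3.14, 0.0, 1.482]
force: [-1.0, 0.3, -0.3]
width: 68.2
gripper_force: 0.0
```

Run:
```python
from h import *
S=cam("side");st(); save(S,"g1.png",(225,130,305,190),8); plan([522.5,253,16],85,0.6,3)
```

```text
2.0667 [522.  253.6  46.7] [-180.    -0.    84.9] [ 0.3 -0.6 -0.2] 68.1 0.0
0.6 -0.02 0.02 1.02 -0.0 -0.0 -0.0; 0.6 -0.02 0.02 1.02 -0.0 -0.0 -0.0; 0.6 -0.02 0.02 1.02 -0.0 -0.0 -0.0
```

View pics/g1.png

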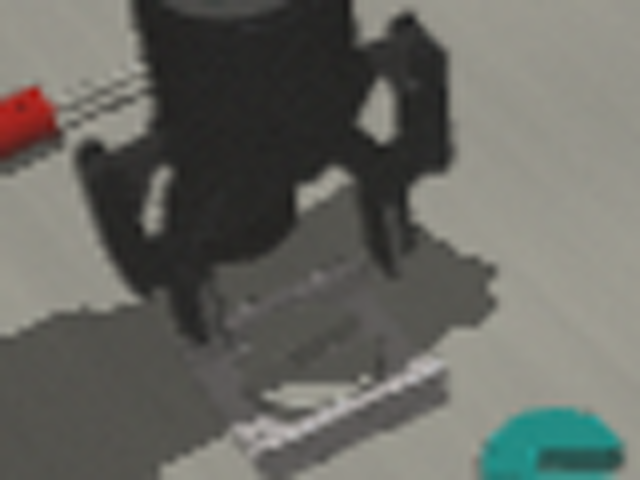

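The tips at crop (195,340) and (395,275) straddle the disc along the channel, so I'll go down and close.

>>> move_arm(
  targets="0.6 0 0 1.5 0 0 0; 0.6 0 0 1.5 0 0 0; 0.6 0 0 0.8 0 0 0; 0.6 0 0 0.2 0 0 0; 0.6 0 0 0 0 0 0",
)

```text
clock: 2.48
eef_pos: [522.2, 253.0, 6.5]
tool_rot: [-3.142, -0.0, 1.481]
force: [0.7, 0.1, 0.6]
width: 68.5
gripper_force: 0.0
```

>>> move_arm(
  targets="-0.5 0 0 0 0 0 0; -0.5 0 0 0 0 0 0; -0.5 0 0 0 0 0 0; -0.5 0 0 0 0 0 0; -0.5 0 0 0 0 0 0",
)

```text
clock: 2.9
eef_pos: [522.3, 253.2, 7.9]
tool_rot: [3.141, -0.001, 1.481]
force: [-2.4, -0.6, 7.6]
width: 51.4
gripper_force: 61.1
```

Width 51.4 is a little under what the mouth chord should give (about 54.5), so I'll lift and look.

>>> move_arm(
  targets="-0.5 0 0 -1.0 0 0 0; -0.5 0 0 -2.0 0 0 0; -0.5 0 0 -3.0 0 0 0; -0.5 0 0 -3.0 0 0 0; -0.5 0 0 0 0 0 0",
)

```text
clock: 3.32
eef_pos: [526.0, 254.1, 102.4]
tool_rot: [3.133, -0.005, 1.48]
force: [1.4, -0.0, -1.7]
width: 50.9
gripper_force: 63.1
```

Run:
```python
from h import *
S=cam("side");T=cam("top");st(); u,v=proj(S,[522,253,100]).astype(int); save(S,"g2.png",(u-40,v-30,u+40,v+30),8); plan([552,0,100],18,-0.5)
```

```text
3.4167 [523.1 253.4  98.2] [ 1.798e+02 -1.000e-01  8.490e+01] [-1.2  0.2 -3.1] 50.8 63.094912656233646
-0.5 -2.50 0.52 -0.02 0.0 -0.0 6.7; -0.5 -2.42 0.80 -0.02 0.0 -0.0 6.7; -0.5 -2.31 1.08 -0.02 0.0 -0.0 6.7; -0.5 -2.17 1.34 -0.02 0.0 -0.0 6.7; -0.5 -2.00 1.58 -0.02 0.0 -0.0 6.7
-0.5 -1.80 1.81 -0.02 0.0 -0.0 6.7; -0.5 -1.58 2.00 -0.02 0.0 -0.0 6.7; -0.5 -1.33 2.17 -0.02 0.0 -0.0 6.7; -0.5 -1.07 2.31 -0.02 0.0 -0.0 6.7; -0.5 -0.80 2.42 -0.02 0.0 -0.0 6.7
```

View pics/g2.png

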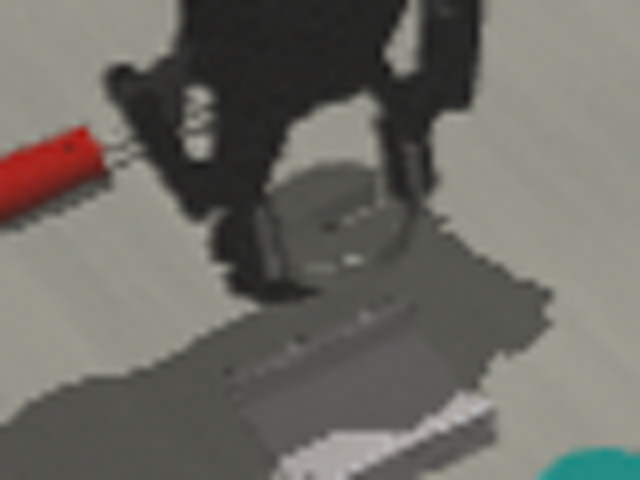

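The disc hangs nearly level between the fingers (crop (262..415, 165..280)), its slot pointing at the right finger, so I carry it to the pad.

>>> move_arm(
  targets="-0.5 -2.5 0.52 0 0 0 6.7; -0.5 -2.42 0.8 0 0 0 6.7; -0.5 -2.31 1.08 0 0 0 6.7; -0.5 -2.17 1.34 0 0 0 6.7; -0.5 -2.0 1.58 0 0 0 6.7",
)

```text
clock: 3.83
eef_pos: [535.4, 124.9, 95.2]
tool_rot: [-3.14, 0.002, 0.891]
force: [-0.3, 0.7, -1.6]
width: 51.2
gripper_force: 63.1
```

>>> move_arm(
  targets="-0.5 -1.8 1.81 0 0 0 6.7; -0.5 -1.58 2.0 0 0 0 6.7; -0.5 -1.33 2.17 0 0 0 6.7; -0.5 -1.07 2.31 0 0 0 6.7; -0.5 -0.8 2.42 0 0 0 6.7",
)

```text
clock: 4.25
eef_pos: [549.6, -1.5, 95.2]
tool_rot: [-3.141, 0.002, 0.306]
force: [0.1, 0.3, -2.3]
width: 51.1
gripper_force: 63.1
```

>>> move_arm(
  targets="-0.5 0 0 1 0 0 0; -0.5 0 0 3 0 0 0; -0.5 0 0 2.5 0 0 0; -0.5 0 0 0 0 0 0; -0.5 0 0 0 0 0 0",
)

```text
clock: 4.67
eef_pos: [548.8, -0.4, 29.8]
tool_rot: [-3.14, 0.004, 0.311]
force: [-0.4, -0.1, -1.6]
width: 51.0
gripper_force: 63.7
```

Lower gently to contact.

>>> move_arm(
  targets="-0.5 0 0 1.2 0 0 0; -0.5 0 0 0.8 0 0 0; -0.5 0 0 0 0 0 0; -0.5 0 0 0 0 0 0",
)

```text
clock: 5.0
eef_pos: [550.6, -0.3, 11.3]
tool_rot: [-3.141, 0.0, 0.312]
force: [0.1, 0.5, -2.3]
width: 51.0
gripper_force: 63.7
```

>>> move_arm(
  targets="-0.5 0 0 0.3 0 0 0; -0.5 0 0 0 0 0 0; -0.5 0 0 0 0 0 0",
)

```text
clock: 5.25
eef_pos: [550.9, -0.4, 8.5]
tool_rot: [3.142, -0.0, 0.311]
force: [-0.1, -0.1, -2.1]
width: 51.1
gripper_force: 63.7
```

>>> move_arm(
  targets="-0.5 0 0 0.3 0 0 0; -0.5 0 0 0 0 0 0; -0.5 0 0 0 0 0 0",
)

```text
clock: 5.5
eef_pos: [550.7, -0.4, 5.3]
tool_rot: [-3.142, 0.0, 0.311]
force: [-0.3, -0.8, -1.6]
width: 50.9
gripper_force: 63.8
```

>>> move_arm(
  targets="-0.5 0 0 0.2 0 0 0; -0.5 0 0 0 0 0 0; -0.5 0 0 0 0 0 0",
)

```text
clock: 5.75
eef_pos: [550.8, -0.4, 4.9]
tool_rot: [-3.141, -0.001, 0.311]
force: [-3.2, -0.4, 13.4]
width: 51.1
gripper_force: 65.8
```

Contact at about 5, as predicted. Opening and rising.

>>> move_arm(
  targets="0.2 0 0 0 0 0 0; 0.6 0 0 0 0 0 0; 0.7 0 0 0 0 0 0; 0.7 0 0 0 0 0 0",
)

```text
clock: 6.08
eef_pos: [550.9, -0.5, 3.4]
tool_rot: [3.141, -0.0, 0.311]
force: [-0.5, 0.2, -0.6]
width: 72.7
gripper_force: 0.0
```

>>> move_arm(
  targets="0.7 0 0 -1.5 0 0 0; 0.7 0 0 -3 0 0 0; 0.7 -4 0 -1 0 0 0; 0.7 -4 0 0 0 0 0; 0.7 -4 0 0 0 0 0",
)

```text
clock: 6.5
eef_pos: [436.0, -37.6, 58.9]
tool_rot: [3.139, -0.002, 0.313]
force: [-0.1, -0.9, -0.4]
width: 72.5
gripper_force: 0.0
```

Run:
```python
from h import *
S=cam("side");T=cam("top");st(); 
u,v=proj(S,[551,0,15]).astype(int); a=(u-30,v-30,u+30,v+30); u2,v2=proj(T,[551,0,15]).astype(int); b=(u2-30,v2-30,u2+30,v2+30); print(a,b)
f=lambda d,b:cv2.resize(d["color"][b[1]:b[3],b[0]:b[2],::-1],(400,400),interpolation=cv2.INTER_CUBIC)
cv2.imwrite("pics/p1.png",np.clip(np.hstack([f(S,a),f(T,b)]).astype(float)*1.3,0,255).astype(np.uint8))
for d,bx,ref in((S,a,(u,v)),(T,b,(u2,v2))):
    im=d["color"].astype(int); g=im[bx[1]:bx[3],bx[0]:bx[2]]; print(np.percentile(g.mean(2),[2,20,50,80,98]))
```

```text
6.6 [428.  -38.7  58.5] [-179.8    0.5   17.5] [ 0.3  0.5 -0.1] 72.6 0.0
(np.int64(289), np.int64(192), np.int64(349), np.int64(252)) (np.int64(284), np.int64(168), np.int64(344), np.int64(228))
[ 39.          46.          80.33333333 150.66666667 154.67333333]
[ 18.66666667  46.66666667 136.83333333 155.33333333 167.67333333]
```

View pics/p1.png

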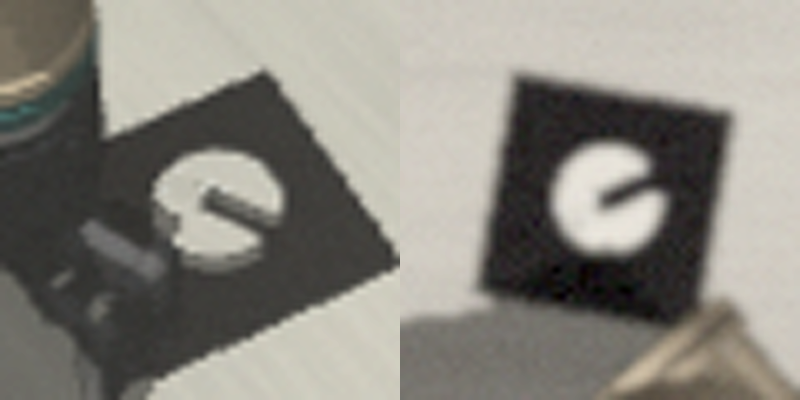

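The disc lies flat on the pad, at crop (608,198) in the top view, slot mouth to the right and slightly up (bearing about -70°). Now I measure its centre and bearing.

Run:
```python
from h import *
S=cam("side");T=cam("top")
for d,b,th in((S,(289,192,349,252),100),(T,(284,168,344,228),100)):
    g=cv2.resize(d["color"].mean(2).astype(np.float32)[b[1]:b[3],b[0]:b[2]],None,fx=8,fy=8,interpolation=cv2.INTER_CUBIC)
    m=(g>th).astype(np.uint8); cs,_=cv2.findContours(m,cv2.RETR_EXTERNAL,cv2.CHAIN_APPROX_NONE)
    for c in cs:
        x,y,w,h=cv2.boundingRect(c)
        if not(60<w<150 and 60<h<150): continue
        P=np.array([onz(d,b[0]+(p[0][0]+.5)/8-.5,b[1]+(p[0][1]+.5)/8-.5,15)[:2] for p in cv2.convexHull(c)],np.float32)
        cc,r=cv2.minEnclosingCircle(P)
        A=np.array([onz(d,b[0]+(p[0][0]+.5)/8-.5,b[1]+(p[0][1]+.5)/8-.5,15)[:2] for p in c])
        k=np.linalg.norm(A-np.array(cc),axis=1); inn=A[k<18]-np.array(cc)
        # slot: area centroid vs circle centre
        M=np.zeros_like(m); cv2.drawContours(M,[c],-1,1,-1); yy,xx=np.nonzero(M); 
        Q=np.array([onz(d,b[0]+(u+.5)/8-.5,b[1]+(v+.5)/8-.5,15)[:2] for u,v in zip(xx[::7],yy[::7])])
        e=np.array(cc)-Q.mean(0); print("centre",np.round(cc,1),"r",round(r,1),"bearing centroid",np.degrees(np.arctan2(e[1],e[0])).round(1),e.round(2),"slot inner pts",np.degrees(np.arctan2(*inn.mean(0)[::-1])).round(1) if len(inn) else 0,len(inn))
plan([552,-2,58],108,0.7)
```

```text
centre [553.4   0.8] r 29.8 bearing centroid -98.9 [-0.24 -1.55] slot inner pts -69.1 101
0.7 0.93 0.01 0.00 -0.0 -0.0 -6.9; 0.7 0.93 0.12 0.00 -0.0 -0.0 -6.9; 0.7 0.90 0.23 0.00 -0.0 -0.0 -6.9; 0.7 0.87 0.34 0.00 -0.0 -0.0 -6.9; 0.7 0.82 0.44 0.00 -0.0 -0.0 -6.9
0.7 0.76 0.54 0.00 -0.0 -0.0 -6.9; 0.7 0.69 0.63 0.00 -0.0 -0.0 -6.9; 0.7 0.61 0.71 0.00 -0.0 -0.0 -6.9; 0.7 0.52 0.78 0.00 -0.0 -0.0 -6.9; 0.7 0.42 0.83 0.00 -0.0 -0.0 -6.9
0.7 0.32 0.88 0.00 -0.0 -0.0 -6.9; 0.7 0.21 0.91 0.00 -0.0 -0.0 -6.9; 0.7 0.10 0.93 0.00 -0.0 -0.0 -6.9
```

>>> move_arm(
  targets="0.7 0.93 0 0 0 0 -7.1; 0.7 0.93 0.12 0 0 0 -7.1; 0.7 0.9 0.23 0 0 0 -7.1; 0.7 0.87 0.34 0 0 0 -7.1; 0.7 0.82 0.44 0 0 0 -7.1",
)

```text
clock: 7.12
eef_pos: [483.5, -22.3, 58.1]
tool_rot: [3.14, -0.001, 0.939]
force: [-0.3, -0.7, -0.1]
width: 72.5
gripper_force: 0.0
```

>>> move_arm(
  targets="0.7 0.76 0.54 0 0 0 -7.1; 0.7 0.69 0.63 0 0 0 -7.1; 0.7 0.61 0.71 0 0 0 -7.1; 0.7 0.52 0.78 0 0 0 -7.1; 0.7 0.42 0.83 0 0 0 -7.1",
)

```text
clock: 7.53
eef_pos: [527.7, -7.6, 58.1]
tool_rot: [3.14, 0.0, 1.558]
force: [-0.4, -0.5, 0.1]
width: 72.3
gripper_force: 0.0
```

>>> move_arm(
  targets="0.7 0.32 0.88 0 0 0 -7.1; 0.7 0.21 0.91 0 0 0 -7.1; 0.7 0.1 0.93 0 0 0 -7.1; 0.7 0 0 0 0 0 0; 0.7 0 0 0 0 0 0",
)

```text
clock: 7.95
eef_pos: [553.0, 1.2, 58.0]
tool_rot: [3.141, 0.0, 1.92]
force: [-0.8, 0.0, -0.2]
width: 72.9
gripper_force: 0.0
```

Run:
```python
from h import *
T=cam("top"); T=cam("top"); st(); plan([552.5,-1,20],110.5,0.7,3)
```

```text
8.05 [551.5   0.7  58. ] [-180.    0.  110.] [-0.5  0.   0.4] 72.5 0.0
0.7 -0.06 0.01 1.27 -0.0 0.0 -0.2; 0.7 -0.06 0.01 1.27 -0.0 0.0 -0.2; 0.7 -0.06 0.01 1.27 -0.0 0.0 -0.2
```

>>> move_arm(
  targets="0.7 -0.06 0 1.6 0 0 0; 0.7 -0.06 0 1.8 0 0 0; 0.7 -0.06 0 1.7 0 0 0; 0.7 0 0 0.5 0 0 0; 0.7 0 0 0 0 0 0",
)

```text
clock: 8.47
eef_pos: [550.9, -1.2, 1.1]
tool_rot: [-3.138, -0.001, 1.921]
force: [-0.1, -0.3, -1.0]
width: 72.7
gripper_force: 0.0
```

>>> move_arm(
  targets="0.4 0 0 0 0 0 0; 0 0 0 0 0 0 0; -0.5 0 0 0 0 0 0; -0.5 0 0 0 0 0 0; -0.5 0 0 0 0 0 0",
)

```text
clock: 8.88
eef_pos: [553.4, -0.9, 3.8]
tool_rot: [3.139, 0.001, 1.922]
force: [-0.5, -0.1, 6.7]
width: 53.0
gripper_force: 63.3
```

Gripped across the slot. I lift and move to a stand-off 70 mm up-slot of the stem, at hanging height.

Run:
```python
from h import *
plan([552.5,-1,102],110,-0.5,4); plan([474,-162,102],110,-0.5,6,([552.5,-1,102],110))
```

```text
-0.5 0.00 -0.02 -2.46 0.0 0.0 0.0; -0.5 0.00 -0.02 -2.46 0.0 0.0 0.0; -0.5 0.00 -0.02 -2.46 0.0 0.0 0.0; -0.5 0.01 -0.02 -2.46 0.0 0.0 0.0
-0.5 -2.07 -2.15 -0.00 0.0 0.0 0.0; -0.5 -2.07 -2.15 -0.00 0.0 0.0 0.0; -0.5 -2.07 -2.15 -0.00 0.0 0.0 0.0; -0.5 -2.07 -2.15 -0.00 0.0 0.0 0.0; -0.5 -2.07 -2.15 -0.00 0.0 0.0 0.0
-0.5 -2.07 -2.15 -0.00 0.0 0.0 0.0
```

>>> move_arm(
  targets="-0.5 0 0 -1.5 0 0 0; -0.5 0 0 -3 0 0 0; -0.5 0 0 -3 0 0 0; -0.5 0 0 -2.4 0 0 0; -0.5 0 0 0 0 0 0",
)

```text
clock: 9.3
eef_pos: [555.4, -1.1, 106.0]
tool_rot: [3.134, 0.003, 1.922]
force: [0.8, 1.1, -1.8]
width: 53.0
gripper_force: 64.1
```

>>> move_arm(
  targets="-0.5 -2.07 -2.15 0 0 0 0; -0.5 -2.07 -2.15 0 0 0 0; -0.5 -2.07 -2.15 0 0 0 0; -0.5 -2.07 -2.15 0 0 0 0; -0.5 -2.07 -2.15 0 0 0 0",
)

```text
clock: 9.72
eef_pos: [485.7, -136.0, 100.8]
tool_rot: [-3.141, -0.001, 1.923]
force: [0.1, -0.7, -2.4]
width: 52.8
gripper_force: 64.1
```

>>> move_arm(
  targets="-0.5 -1.5 -1.5 0 0 0 0; -0.5 -0.57 -0.65 0 0 0 0; -0.5 0 0 0 0 0 0; -0.5 0 0 0 0 0 0",
)

```text
clock: 10.05
eef_pos: [474.1, -161.2, 101.0]
tool_rot: [3.141, -0.001, 1.922]
force: [0.6, 0.5, -2.9]
width: 53.0
gripper_force: 64.1
```

Run:
```python
from h import *
S=cam("side");T=cam("top");st()
u,v=proj(S,[488,-190,100]).astype(int); a=(u-33,v-33,u+33,v+33); print(a)
cv2.imwrite("pics/s1.png",np.clip(cv2.resize(S["color"][a[1]:a[3],a[0]:a[2],::-1],(594,594),interpolation=cv2.INTER_CUBIC).astype(float)*1.3,0,255).astype(np.uint8))
```

```text
10.15 [ 474.9 -160.   101.1] [ 1.800e+02 -1.000e-01  1.103e+02] [-0.1 -0.2 -2.9] 52.7 64.09269128227606
(np.int64(312), np.int64(234), np.int64(378), np.int64(300))
```

View pics/s1.png

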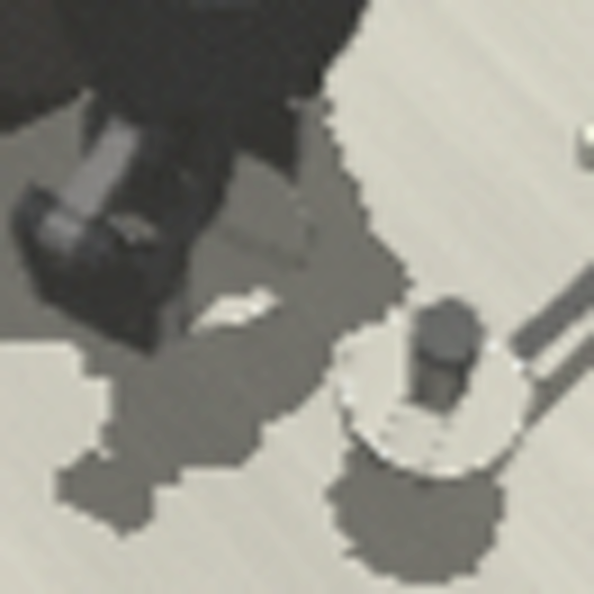

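The weight is held at crop (240,260), level with the free stem at (440,385), and the small weight's slot marks are toward the bottom (415,445), i.e. away from the column. I advance along -tool x with force checks.

>>> move_arm(
  targets="-0.5 -1.2 -0.05 0 0 0 0; -0.5 -1.2 0 0 0 0 0; -0.5 -1.2 0 0 0 0 0; -0.5 0 0 0 0 0 0; -0.5 0 0 0 0 0 0",
)

```text
clock: 10.57
eef_pos: [486.2, -197.2, 101.2]
tool_rot: [3.141, 0.001, 1.92]
force: [-0.0, -0.4, -2.6]
width: 52.6
gripper_force: 64.1
```

Run:
```python
from h import *
S=cam("side");st()
a=(325,240,385,300)
g=cv2.resize(S["color"][a[1]:a[3],a[0]:a[2],::-1],(600,600),interpolation=cv2.INTER_CUBIC).astype(float)/255
cv2.imwrite("pics/s2.png",np.clip(255*g**0.6*1.1,0,255).astype(np.uint8))
```

```text
10.6167 [ 485.7 -196.2  101.1] [-180.    -0.   110.1] [-0.3 -0.1 -3.1] 52.7 64.09510600555222
```

View pics/s2.png

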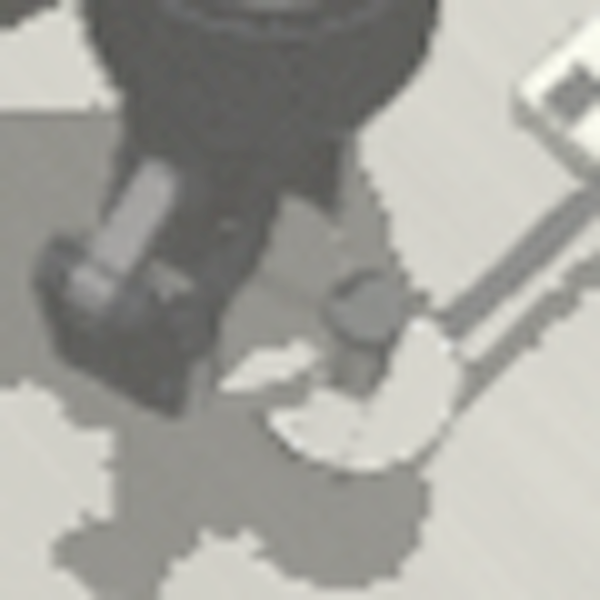

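Run:
```python
from h import *
S=cam("side");st(); a=(325,240)
c=read_state()["eef_pos"]; d=np.array([np.cos(np.radians(-70)),np.sin(np.radians(-70))]); n=np.array([-d[1],d[0]])
def px(xy,z): return ((proj(S,[*xy,z])-a)*10+5).round()
C=np.array(c[:2])
for nm,l,w in [("far in",-6,6),("far flare",23,6),("far mouth",27,9),("near in",-6,-6),("near flare",23,-6),("near mouth",27,-9),("front",28,0)]:
  print(nm,px(C+d*l+n*w,112.3),px(C+d*l+n*w,100.3))
for s in [(496,-226),(498,-227.5),(500.5,-229)]: print(s,"stem112",px(s,112),"head top",px(s,127),"smallc",px(s,95),"along/cross",(np.array(s)-C)@d,(np.array(s)-C)@n)
```

```text
10.6667 [ 485.6 -195.6  101.1] [-1.800e+02 -1.000e-01  1.101e+02] [ 0.3  0.  -3.1] 52.8 64.0949748235289
far in [215. 241.] [213. 266.]
far flare [324. 301.] [321. 326.]
far mouth [345. 299.] [342. 324.]
near in [188. 280.] [187. 305.]
near flare [298. 341.] [295. 365.]
near mouth [306. 359.] [303. 384.]
front [330. 331.] [327. 356.]
(496, -226) stem112 [344. 342.] head top [348. 311.] smallc [339. 377.] along/cross 32.09136128767156 -0.5846723948133155
(498, -227.5) stem112 [355. 342.] head top [359. 311.] smallc [350. 377.] along/cross 34.18494050550176 0.7816826317699991
(500.5, -229) stem112 [368. 341.] head top [372. 309.] smallc [363. 376.] along/cross 36.449529794994795 2.6178839687462663
```

The predicted slot edge matches the seen line (260,265)-(330,305), and the head (370,305) fits a stem at (500.5,-229). That means +2 mm along tool y and about 36 mm still to go.

>>> move_arm(
  targets="-0.5 0 0.2 0 0 0 0; -0.5 -0.6 0 0 0 0 0; -0.5 -0.6 0 0 0 0 0; -0.5 0 0 0 0 0 0; -0.5 0 0 0 0 0 0",
)

```text
clock: 11.08
eef_pos: [492.0, -207.2, 101.3]
tool_rot: [3.142, 0.0, 1.921]
force: [-0.3, -0.5, -2.6]
width: 53.0
gripper_force: 64.1
```

>>> move_arm(
  targets="-0.5 -0.4 0 0 0 0 0; -0.5 -0.4 0 0 0 0 0; -0.5 0 0 0 0 0 0; -0.5 0 0 0 0 0 0",
)

```text
clock: 11.42
eef_pos: [494.7, -214.4, 101.3]
tool_rot: [-3.142, 0.0, 1.922]
force: [0.5, -0.3, -1.4]
width: 53.0
gripper_force: 64.1
```

No side force, so the stem is inside the slot. I continue home.

>>> move_arm(
  targets="-0.5 -0.4 0 0 0 0 0; -0.5 -0.4 0 0 0 0 0; -0.5 -0.3 0 0 0 0 0; -0.5 0 0 0 0 0 0; -0.5 0 0 0 0 0 0",
)

```text
clock: 11.83
eef_pos: [498.5, -224.7, 101.3]
tool_rot: [-3.142, 0.0, 1.922]
force: [0.3, -0.3, -2.2]
width: 53.0
gripper_force: 64.1
```

>>> move_arm(
  targets="-0.5 -0.2 0 0 0 0 0; -0.5 -0.1 0 0 0 0 0; -0.5 0 0 0 0 0 0; -0.5 0 0 0 0 0 0",
)

```text
clock: 12.17
eef_pos: [499.5, -227.1, 101.3]
tool_rot: [-3.142, -0.0, 1.922]
force: [0.9, 0.1, -1.9]
width: 52.8
gripper_force: 64.1
```

Feel for the slot's end.

>>> move_arm(
  targets="-0.5 -0.15 0 0 0 0 0; -0.5 0 0 0 0 0 0; -0.5 0 0 0 0 0 0",
)

```text
clock: 12.42
eef_pos: [500.1, -228.7, 101.3]
tool_rot: [-3.142, 0.0, 1.922]
force: [0.2, -1.0, -2.8]
width: 53.2
gripper_force: 64.1
```

>>> move_arm(
  targets="-0.5 -0.15 0 0 0 0 0; -0.5 0 0 0 0 0 0; -0.5 0 0 0 0 0 0",
)

```text
clock: 12.67
eef_pos: [500.3, -229.4, 101.2]
tool_rot: [-3.141, -0.001, 1.923]
force: [-1.1, 2.4, -1.3]
width: 52.7
gripper_force: 64.2
```

Slight contact at the slot end. Back off 2 mm and lower.

>>> move_arm(
  targets="-0.5 0.25 0 0 0 0 0; -0.5 0 0 0.3 0 0 0; -0.5 0 0 0 0 0 0; -0.5 0 0 0 0 0 0",
)

```text
clock: 13.0
eef_pos: [499.6, -227.9, 98.1]
tool_rot: [-3.141, 0.0, 1.922]
force: [-0.5, 0.5, -2.5]
width: 53.2
gripper_force: 64.1
```

>>> move_arm(
  targets="-0.5 0 0 0.15 0 0 0; -0.5 0 0 0 0 0 0; -0.5 0 0 0 0 0 0",
)

```text
clock: 13.25
eef_pos: [499.6, -227.8, 96.7]
tool_rot: [-3.141, 0.0, 1.922]
force: [-0.6, -0.5, -3.0]
width: 52.7
gripper_force: 64.1
```

>>> move_arm(
  targets="-0.5 0 0 0.1 0 0 0; -0.5 0 0 0 0 0 0; -0.5 0 0 0 0 0 0",
)

```text
clock: 13.5
eef_pos: [499.9, -227.8, 95.9]
tool_rot: [3.141, 0.0, 1.922]
force: [0.2, 0.2, -1.8]
width: 52.6
gripper_force: 64.2
```

>>> move_arm(
  targets="-0.5 0 0 0.1 0 0 0; -0.5 0 0 0 0 0 0; -0.5 0 0 0 0 0 0",
)

```text
clock: 13.75
eef_pos: [499.9, -227.8, 95.8]
tool_rot: [3.141, 0.0, 1.922]
force: [-1.6, 0.4, 6.3]
width: 53.1
gripper_force: 65.0
```

Contact at exactly the predicted height. Release and rise.

>>> move_arm(
  targets="0.15 0 0 0 0 0 0; 0.3 0 0 0 0 0 0; 0.45 0 0 0 0 0 0; 0.5 0 0 0 0 0 0; 0.5 0 0 0 0 0 0",
)

```text
clock: 14.17
eef_pos: [499.8, -227.7, 94.8]
tool_rot: [3.141, 0.0, 1.922]
force: [-0.4, -0.6, -1.0]
width: 63.7
gripper_force: 0.0
```

>>> move_arm(
  targets="0.5 0 0 -0.5 0 0 0; 0.5 0 0 -1 0 0 0; 0.5 0 0 -2 0 0 0; 0.5 0 0 -3 0 0 0; 0.5 0 0 -3 0 0 0",
)

```text
clock: 14.58
eef_pos: [499.2, -227.5, 191.1]
tool_rot: [-3.141, -0.001, 1.922]
force: [-0.0, -0.3, -0.0]
width: 63.6
gripper_force: 0.0
```

>>> move_arm(
  targets="0.5 4 0 -3 0 0 0; 0.5 4 0 0 0 0 0; 0.5 4 0 0 0 0 0; 0.5 4 0 0 0 0 0; 0.5 0 0 0 0 0 0",
)

```text
clock: 15.0
eef_pos: [443.8, -75.9, 215.6]
tool_rot: [-3.141, -0.005, 1.932]
force: [-0.7, 0.0, -0.2]
width: 64.1
gripper_force: 0.0
```

Run:
```python
from h import *
S=cam("side");T=cam("top");st()
f=lambda d,b:cv2.resize(d["color"][b[1]:b[3],b[0]:b[2],::-1],(400,400),interpolation=cv2.INTER_CUBIC)
cv2.imwrite("pics/f1.png",np.clip(np.hstack([f(S,(340,255,380,295)),f(T,(364,194,404,234))]).astype(float)*1.3,0,255).astype(np.uint8))
```

```text
15.1 [446.9 -82.1 215.9] [179.9   0.  110.4] [ 0.2 -0.3 -0.6] 64.2 0.0
```

View pics/f1.png

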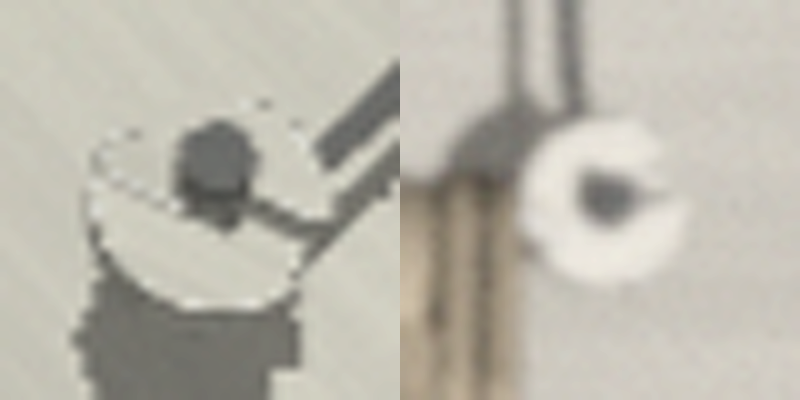

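The final view shows the weight flat on the small one: disc at crop (208,215), head at (217,155), and its slot toward (320,225) in the side view and (665,195) in the top view. The stem is in the middle and the gripper is clear. I'm handing it in.

```bash
python3 -c "
from h import *
print(order.finish_job())"
```

```text
the job is handed in; nothing more can be done
None
```

The weight is hung flat on the small weight, stem in its middle and slot about a quarter turn from the small weight's, and the job is handed in at about 15 s; the small slot's direction was faint in the images, and no verdict came back.

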